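# Fill the bird feeder with suet balls

### The job

Fill the bird feeder: first turn the lever at its outlet fully shut so nothing can run out, then tip all six suet balls from the steel cup into the feeder's open hopper. Afterwards stand the empty cup upright in the middle of the saucer, and leave the wooden spoon, the scoop and the place of the saucer undisturbed.

Things in the scene. Friction and masses are not known exactly. Their poses are not given: they have to be found in the camera images.
- feeder: Green plastic bird feeder, fixed. Origin: centre of underside, z up. Hopper: open box 118 (x) by 128 (y) mm outside, 4 mm walls, rim 120 mm high, floor sloping down to its +x side (43 to 25 mm high). Low in the +x wall is an outlet 44 wide, 38 mm high, onto a tray reaching 138 mm from the origin. The lid hangs flipped back behind the -x wall, to 135 mm from the origin.
- feeder_mouth (a point): Centre of the hopper's open mouth, level with the rim (120 mm above the bench). Its axes are the feeder's; the opening is 110 mm (x) by 120 mm (y).
- outlet (a joint): Outlet lever angle, rad, clockwise from above. 0: open stop (the start), flap and lever pointing out to the feeder's +x. 1.5: shut stop, flap across the outlet, lever along the +x wall pointing to the feeder's -y. Snaps over centre: sprung to the nearer stop. Leaving a stop takes about 0.22 N m (4 to 6 N at 45 mm from the pivot); centre is at 0.75, past 1.0 it snaps shut.
- lever_pivot (a point): Axis of the lever's shaft, at mid-height of the lever, 145 mm above the bench (65 mm to the +x and 32 mm to the +y of the feeder's origin).
- lever_tip (a point): Free end of the grey plastic lever, 70 mm from lever_pivot, at mid-height. The lever is a level bar 12 mm wide and 20 mm high (135 to 155 mm above the bench), so its underside is 15 mm above the hopper's rim; out beyond the +x wall only the tray lies below it.
- cup: Plain round steel cup without handle, 85 mm high, outside diameter 56 mm at the foot and 66 mm at the rim, wall 2.5 mm, 105 to 210 g. Origin: centre of its underside; z along its axis to the mouth. Stands on the benchtop at the start and holds the six balls.
- cup_rim (a point): Centre of the cup's mouth, 85 mm from the foot along its axis.
- saucer: White ceramic saucer, round, 140 mm across, 18 mm high, loose, 300 g. Origin: centre of its underside. Its flat inside is about 84 mm across and 6 mm above the bench. Cup and saucer may stand in either order.
- spoon: Wooden spoon lying on the bench, 240 mm long. Bystander.
- scoop: Small steel scoop, 180 mm long with handle, 34 mm high. Bystander.
- ball1: One of six hard, lumpy suet balls, about 23 mm across, 10 g. Origin: its centre. In the cup at the start; rolls on a slope of some 20 degrees.
- ball2: One of six hard, lumpy suet balls, about 23 mm across, 10 g. Origin: its centre. In the cup at the start; rolls on a slope of some 20 degrees.
- ball3: One of six hard, lumpy suet balls, about 23 mm across, 10 g. Origin: its centre. In the cup at the start; rolls on a slope of some 20 degrees.
- ball4: One of six hard, lumpy suet balls, about 23 mm across, 10 g. Origin: its centre. In the cup at the start; rolls on a slope of some 20 degrees.
- ball5: One of six hard, lumpy suet balls, about 23 mm across, 10 g. Origin: its centre. In the cup at the start; rolls on a slope of some 20 degrees.
- ball6: One of six hard, lumpy suet balls, about 23 mm across, 10 g. Origin: its centre. In the cup at the start; rolls on a slope of some 20 degrees.
There are look-alikes about, which are no part of the job. Leave any green or orange look-alike of the cup alone.

How it is judged:
By the outcome, as a careful person would: the job done as asked, in the order asked, and still so for the second after the job is handed in, with the robot touching nothing.
It also fails if it takes over 62 s, if anything falls off the work surface, if the arm or the gripper's body presses on something with over 40 N, if the wrist force passes 120 N, or if a joint passes its speed limit or range.

### The arm

A 6-joint arm with a two-finger parallel gripper is mounted at the origin on the work surface. World frame = base frame: x ahead of the robot, y to its left, z up, the work surface at z = 0. Lengths are in m, angles in degrees, forces in N, time in s.
With the tool pointing down it reaches from about 0.4 to 0.825 m from the base axis. Payload 7 kg.
Tool frame: the origin (TCP) lies midway between the tips of the shut fingers; the grasp point (between the pads) lies 19 mm behind it; z points along the fingers, y is the line along which they close (so a half turn about z gives the same grasp; the last joint's range is limited). The gripper opens to 88 mm and grips with 3 to 60 N. Pads are 19 mm wide; open, the fingers measure 130 mm over their backs; the gripper's body (78 mm by 193 mm) begins 47 mm behind the grasp point.
Start: joints at [84.574, 20.546, 0.682, 0, -70.136, -16.507], TCP at [0.252, 0.626, 0.227] pointing down, gripper open.
Joint ranges: [-176.03, 176.03], [-82.01, 121.73], [-58.28, 71.71], [-173.87, 95.51], [-174.79, -0.11], [-173.66, 173.66]. Speed limits (degrees/s): [136.94, 136.94, 172.46, 180, 180, 180].

### API

Orientations are given as a 3x3 rotation matrix whose columns are the frame's x, y, z axes.
In Python, from rig import robot gives the robot as it stands. Calls block until the motion is done:
- robot.goto(position, orientation): joint-space move of the TCP to a pose.
- robot.servo_line(position, ori=None, speed=0.15): straight line of the TCP; ori=None keeps the orientation; speed is the mean speed in m/s.
- robot.movej(angles): joint-space move.
- robot.move_gripper(opening): opening from 0.0 (shut) to 1.0 (fully open); the grip force is fixed at half the most; returns when the fingers have stopped.
- robot.dwell(seconds).
- robot.ik(position, orientation): joint angles nearest the present ones, or None.
- robot.grab_frame(name): name is "side" or "top"; returns (picture, depth): 384x512x3 uint8, red, green, blue; 384x512 float32, m along the optical axis (not along the pixel's ray), 0 where there is no reading.
- robot.camera_info(name): a dict with "vfov" (degrees; the focal length in pixels is half the picture's height over the tangent of half this angle, whatever the lens; pixels are square), "cx", "cy" (the principal point, pixels), "k1" (the pictures are not rectified: a ray, as slopes to the right and down, at radius r is drawn at 1 + k1 r^2 times it, then the intrinsics apply), "view" (4x4, takes a point from world to camera coordinates). Camera axes: x right, y down, z forward; pixel columns grow to the right and rows downward; lengths in m; the calibration is good to about 2 mm. A picture is of the moment at which its call begins. camera_info takes no time and is no camera call.
A pose or a line that the arm cannot do raises robot.Unreachable and nothing moves.
- robot.job_done(): hands the job in; it is judged then, once.
Readings, each from a call of its own:
- robot.read_t(): time.
- robot.read_qpos(): joint angles.
- robot.read_qvel(): joint speeds.
- robot.read_effort(): joint torques, N m.
- robot.read_position(): TCP position.
- robot.read_tcp_rot(): TCP orientation.
- robot.read_force(): force on the tool from outside, world axes, zero at the start.
- robot.read_ft_torque(): the same for the moment, N m.
- robot.read_grip_width(): opening from 0.0 (shut) to 1.0 (fully open).
- robot.read_finger_force(): force on a finger pad.
Only numpy, scipy, OpenCV 4.12 (cv2) and the standard library are available. Lean on these libraries where they do the work, as an engineer would, in place of code of your own. Each camera call takes 0.05 s, during which the arm holds its last target. There are 200 camera calls.

## Working session

There is one attempt and no reset: what is moved stays moved. The work goes in short steps, each a Python script; the robot and the scene stay as the last script left them, time stands still between calls to the robot, and variables do not carry over. Pictures are saved under pics/ and viewed, at most 10 in all, crops included, and the job is handed in when it is done.

```bash
mkdir -p pics; ls
cat > h.py <<'E'
import numpy as np, cv2
from rig import robot
def cloud(n):
    im,d=robot.grab_frame(n); c=robot.camera_info(n)
    h,w=d.shape; f=h/2/np.tan(np.radians(c['vfov'])/2)
    K=np.array([[f,0,c['cx']],[0,f,c['cy']],[0,0,1.]])
    v,u=np.mgrid[:h,:w].astype(float)
    s=cv2.undistortPoints(np.stack([u.ravel(),v.ravel()],1)[:,None],K,np.array([c['k1'],0,0,0.]))[:,0]
    P=np.c_[s,np.ones(len(s))]*d.reshape(-1,1)
    T=np.linalg.inv(np.array(c['view'])); P=P@T[:3,:3].T+T[:3,3]
    P[d.ravel()==0]=np.nan
    return im,P.reshape(h,w,3)
def save(n,im): cv2.imwrite('pics/'+n+'.png',cv2.cvtColor(im,cv2.COLOR_RGB2BGR))
E
python3 - <<'E'
from h import *
for n in('top','side'):
    im,P=cloud(n); save(n+'0',im); np.savez(n+'0.npz',im=im,P=P)
    c=robot.camera_info(n);print(n,c)
print(robot.read_t())
E
```

```text
pics
top {'vfov': 43.02149324406977, 'cx': 253.0271030478483, 'cy': 195.74721215549263, 'k1': -0.05820005535350726, 'view': array([[ 0.0131554 , -0.99990018,  0.00515416,  0.08540804],
       [-0.9930993 , -0.01366633, -0.1164775 ,  0.52780513],
       [ 0.11653632, -0.00358628, -0.99317996,  1.20984777],
       [ 0.        ,  0.        ,  0.        ,  1.        ]])}
side {'vfov': 57.76278796732391, 'cx': 252.80180395065202, 'cy': 187.54432718767688, 'k1': -0.03633053294311684, 'view': array([[ 6.50371566e-01, -7.59616223e-01, -1.38512739e-04,
        -3.04679705e-01],
       [-5.04446052e-01, -4.31762497e-01, -7.47740146e-01,
         3.88796600e-01],
       [ 5.67935741e-01,  4.86378802e-01, -6.63991457e-01,
         7.57654213e-01],
       [ 0.00000000e+00,  0.00000000e+00,  0.00000000e+00,
         1.00000000e+00]])}
0.1
```

View pics/top0.png

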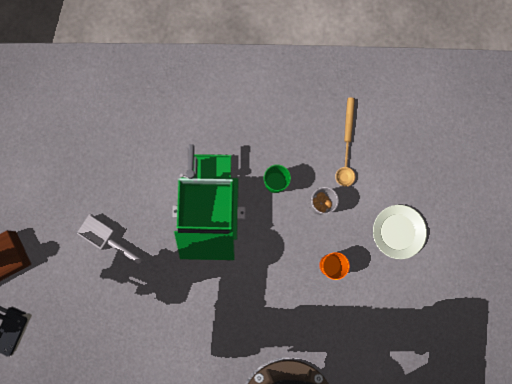

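View pics/side0.png

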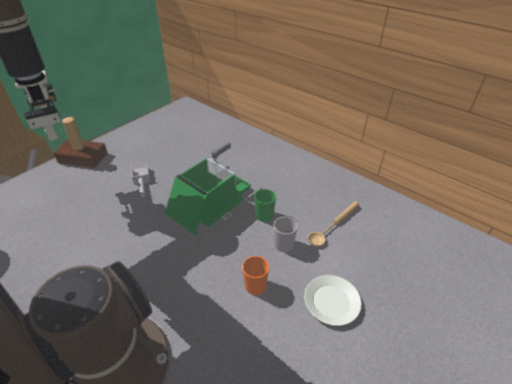

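The top view shows the feeder at (205,205) with its tray up, so +x points away from the robot. The grey lever is at (190,160), the steel cup with balls at (324,200) and the saucer at (400,232). The spoon bowl at (346,176) is close to the cup. The green (277,178) and orange (335,266) cups are look-alikes. The side view agrees.

Run:
```python
from h import *
for n in('top','side'):
    z=np.load(n+'0.npz'); im,P=z['im'],z['P']; Z=P[...,2]
    hsv=cv2.cvtColor(im,cv2.COLOR_RGB2HSV); H,S,V=[hsv[...,i] for i in range(3)]
    work=(P[...,0]>.3)&(P[...,0]<.95)&(abs(P[...,1])<.45)
    print(n,'bench z',np.nanmedian(Z[(S<60)&work&(Z<.03)]), np.nanstd(Z[(S<60)&work&(abs(Z)<.004)]))
    g=(H>45)&(H<80)&(S>120)&work
    def rect(m,t):
        p=P[m][:,:2].astype(np.float32)*1000
        if len(p)<5: print(t,len(p));return
        (c,s,a)=cv2.minAreaRect(p); print(t,len(p),'med z %.3f'%np.median(Z[m]),'c',np.round(c,1),'s',np.round(s,1),'a %.1f'%a, 'box',cv2.boxPoints((c,s,a)).round(0).tolist())
    rim=g&(Z>.113)&(Z<.126); rect(rim,'rim')
    lev=(S<80)&work&(Z>.13)&(Z<.17); rect(lev,'lever')
    # components above bench
    m=((Z>.012)&work).astype(np.uint8)
    k,lab,st,ce=cv2.connectedComponentsWithStats(m)
    for i in range(1,k):
        if st[i,4]>60:
            q=lab==i; rect(q,'comp px(%d,%d) zmax %.3f'%(*ce[i],np.nanmax(Z[q])))
            if np.nanmax(Z[q])<.1:
                qq=q&(Z>np.nanpercentile(Z[q],97)-.006); p=P[qq][:,:2].astype(np.float32)*1000
                c,r=cv2.minEnclosingCircle(p); print('   top circle',np.round(c,1),round(r,1),np.median(Z[qq]))
    sau=(V>150)&(S<50)&work&(P[...,1]<-.15)&(P[...,2]<.03); rect(sau,'saucer')
```

```text
top bench z 0.00016887727128545027 0.0019548586529512108
rim 423 med z 0.119 c [490.6 207.6] s [138.8 138.8] a 89.8 box [[421.0, 138.0], [560.0, 138.0], [560.0, 277.0], [421.0, 277.0]]
lever 212 med z 0.154 c [529.9 241.1] s [202.9  37. ] a 5.8 box [[427.0, 249.0], [431.0, 213.0], [633.0, 233.0], [629.0, 270.0]]
comp px(348,119) zmax 0.026 299 med z 0.018 c [ 728.5 -157.7] s [ 19.1 130.9] a 85.7 box [[662.0, -162.0], [793.0, -172.0], [794.0, -153.0], [664.0, -143.0]]
   top circle [ 735.  -158.7] 57.3 0.019823777589381586
comp px(205,210) zmax 0.162 5406 med z 0.040 c [500.4 206. ] s [271.2 145.9] a 0.7 box [[364.0, 277.0], [366.0, 131.0], [637.0, 135.0], [635.0, 281.0]]
comp px(277,175) zmax 0.091 313 med z 0.065 c [566.7  34.1] s [64.6 63.5] a 47.5 box [[521.0, 32.0], [568.0, -11.0], [612.0, 36.0], [565.0, 79.0]]
   top circle [567.2  34. ] 33.0 0.08503927107594134
comp px(323,200) zmax 0.090 589 med z 0.042 c [512.6 -79.5] s [63.5 64.4] a 45.5 box [[467.0, -80.0], [513.0, -125.0], [558.0, -79.0], [512.0, -34.0]]
   top circle [512.8 -79.8] 32.9 0.08451115555279609
comp px(399,231)
[... 1892 characters left out ...]
.4 61.3] a 37.8 box [[467.0, -76.0], [504.0, -124.0], [557.0, -83.0], [520.0, -35.0]]
   top circle [512.1 -79.6] 33.7 0.08226526972056236
comp px(254,273) zmax 0.087 779 med z 0.056 c [ 353.4 -105.7] s [65.  64.3] a 79.0 box [[316.0, -131.0], [379.0, -144.0], [391.0, -80.0], [328.0, -68.0]]
   top circle [ 354.  -104.8] 33.9 0.08274021077700588
comp px(333,299) zmax 0.021 678 med z 0.015 c [ 441.4 -282.3] s [136.  136.8] a 27.6 box [[349.0, -253.0], [413.0, -374.0], [533.0, -311.0], [470.0, -190.0]]
   top circle [ 442.7 -282.7] 70.2 0.015357751864659264
saucer 14932 med z -0.001 c [ 621.8 -300. ] s [643.6 299.9] a 0.0 box [[300.0, -150.0], [300.0, -450.0], [944.0, -450.0], [944.0, -150.0]]
```

```bash
cat >> h.py <<'E'
from scipy.spatial.transform import Rotation as Ro
d2=lambda a:np.array([np.cos(np.radians(a)),np.sin(np.radians(a)),0])
def Rside(az,p):   # tool horizontal-ish: z along azimuth az, pitched down p; tool y horizontal
    z=d2(az)*np.cos(np.radians(p))-np.array([0,0,np.sin(np.radians(p))])
    y=np.cross([0,0,1],d2(az)); return np.stack([np.cross(y,z),y,z],1)
def tip(R,az,th): return Ro.from_rotvec(d2(az)*np.radians(th)).as_matrix()@R
def tcp(g,R): return np.asarray(g)+.019*R[:,2]
def Rdown(ax): x=d2(ax); z=np.array([0,0,-1.]); return np.stack([x,np.cross(z,x),z],1) # tool x along azimuth ax
CUP=np.array([.5125,-.0797]); SAU=np.array([.442,-.2832]); FEED=np.array([.4985,.2065])
E
python3 - <<'E'
from h import *
z=np.load('top0.npz'); P=z['P']
for n in('top','side'):
    P=np.load(n+'0.npz')['P'].reshape(-1,3)
    for lo,hi in((.125,.138),(.275,.29)):
        q=P[(P[:,0]>.38)&(P[:,0]<.62)&(P[:,1]>lo)&(P[:,1]<hi)&(P[:,2]>.03)]
        if len(q): print(n,lo,len(q),q.min(0).round(3),q.max(0).round(3))
    # rim edges: inner strips
    for lo,hi in((.16,.18),(.235,.255)):
        q=P[(P[:,1]>lo)&(P[:,1]<hi)&(abs(P[:,2]-.119)<.006)&(P[:,0]>.42)&(P[:,0]<.58)]
        if len(q): print(n,'rim x at y',lo,q[:,0].min().round(3),q[:,0].max().round(3), np.histogram(q[:,0],np.arange(.43,.571,.01))[0])
    for lo,hi in((.45,.47),(.52,.54)):
        q=P[(P[:,0]>lo)&(P[:,0]<hi)&(abs(P[:,2]-.119)<.006)&(P[:,1]>.1)&(P[:,1]<.3)]
        if len(q): print(n,'rim y at x',lo,q[:,1].min().round(3),q[:,1].max().round(3),np.histogram(q[:,1],np.arange(.12,.3,.01))[0])
for az in(0,30,60,75,90,105,120,180,-90,-60,-30,):
  for p in(20,30):
    R=Rside(az,p)
    for s in(1,-1):
      Q=R*np.array([s,s,1]); out=[]
      for g in([*CUP,.06],[*CUP,.25],[.518,.185,.2],[*SAU,.066],[*SAU,.2]):
        j=robot.ik(tcp(g,Q),Q); out.append('x' if j is None else str(np.round(j).astype(int).tolist()))
      for th in(-130,130):
        T=tip(Q,az,th); j=robot.ik(tcp([.518,.185,.2],T),T); out.append('x' if j is None else str(np.round(j).astype(int).tolist()))
      if out.count('x')<4: print(az,p,s,out)
E
```

```text
top 0.125 4 [0.386 0.138 0.046] [0.393 0.138 0.057]
top 0.275 22 [0.382 0.275 0.042] [0.43  0.278 0.12 ]
top rim x at y 0.16 0.423 0.556 [17  8  0  0  0  0  0  0  0  0  0  0 18  0]
top rim x at y 0.235 0.422 0.56 [ 4 13  0  0  0  0  0  0  0  0  0  0 20  1]
top rim y at x 0.45 0.143 0.271 [ 0  0 17  0  0  0  0  0  0  0  0  0  0  0  8  8  0]
top rim y at x 0.52 0.143 0.271 [ 0  0 13  0  0  0  0  0  0  0  0  0  0  0 10  9  0]
side 0.275 38 [0.381 0.275 0.038] [0.509 0.282 0.118]
side rim x at y 0.16 0.422 0.556 [ 6  3  0  0  0  0  0  0  0  0  0  0 11  0]
side rim x at y 0.235 0.423 0.562 [ 7  2  0  0  0  0  0  0  0  0  0  0 18  2]
side rim y at x 0.45 0.146 0.276 [ 0  0 13  1  0  0  0  0  0  0  0  0  0  0  3 10  0]
side rim y at x 0.52 0.145 0.275 [ 0  0 12  1  0  0  0  0  0  0  0  0  0  0  1 10  0]
0 30 1 ['[-53, 32, -55, -126, -58, 87]', 'x', 'x', '[-67, 25, -36, -94, -53, 56]', '[-58, 4, -31, -79, -49, 22]', 'x', '[-17, 72, -51, -124, -131, -7]']
0 30 -1 ['[-53, 32, -55, -126, -58, -93]', 'x', 'x', '[-67, 25, -36, -94, -53, -124]', '[-58, 4, -31, -79, -49, -158]', 'x', '[-17, 72, -51
[... 6414 characters left out ...]
 20 1 ['[39, 42, -47, 51, -71, 91]', '[40, 25, -43, 46, -85, 107]', '[58, 40, -17, 30, -98, 107]', 'x', 'x', '[53, 59, -6, 26, -125, -131]', '[63, 52, -32, 44, -107, -34]']
-90 20 -1 ['[39, 42, -47, 51, -71, -89]', '[40, 25, -43, 46, -85, -73]', '[58, 40, -17, 30, -98, -73]', 'x', 'x', '[53, 59, -6, 26, -125, 49]', '[63, 52, -32, 44, -107, 146]']
-90 30 1 ['[37, 36, -48, 51, -64, 95]', '[39, 19, -41, 43, -81, 113]', '[57, 35, -18, 28, -93, 109]', 'x', 'x', '[50, 63, -1, 22, -133, -134]', '[64, 54, -38, 49, -107, -38]']
-90 30 -1 ['[37, 36, -48, 51, -64, -85]', '[39, 19, -41, 43, -81, -67]', '[57, 35, -18, 28, -93, -71]', 'x', 'x', '[50, 63, -1, 22, -133, 46]', '[64, 54, -38, 49, -107, 142]']
```

```bash
cat > lever.py <<'E'
from h import *
PV=np.array([.564,.240])
def pose(a,off,s,r=.047):
    # lever angle a clockwise from +x; tool x along the push direction
    u=d2(-a)[:2]; n=d2(-a+90)[:2]   # n: trailing side
    return PV+r*u+off*n, Rdown(-a-90 if s>0 else -a+90)
def jj(s):
    return [robot.ik([*p,.131],R) for p,R in [pose(a,.0155,s) for a in(0,40,75)]]
for s in(1,-1): print(s,[None if q is None else np.round(q) for q in jj(s)])
s=min((1,-1),key=lambda s:9e9 if any(q is None for q in jj(s)) else max(abs(q[5]) for q in jj(s)))
robot.move_gripper(0.)
p,R=pose(0,.04,s); robot.goto([*p,.25],R)
robot.servo_line([*p,.131],speed=.15)
for a in(0,12,24,36,48,60,72,80):
    p,R=pose(a,.0155,s); robot.servo_line([*p,.131],R,speed=.07)
    print(a,np.round(robot.read_force(),1))
p,R=pose(80,.05,s); robot.servo_line([*p,.131],R,speed=.15); robot.servo_line([*p,.3],speed=.3)
print(robot.read_t())
E
python3 lever.py
python3 - <<'E'
from h import *
R=Rside(90,20)@np.diag([-1,-1,1])
for th in(0,-60,-90,-110,-130,-140):
    T=tip(R,90,th); g=np.array([.518,.185,.2])
    B=np.array([[x,y,z] for x in np.linspace(-.039,.039,9) for y in np.linspace(-.0965,.0965,25) for z in np.linspace(-.15,-.047,6)])@T.T+g
    low=B[B[:,2]<.135]; print(th,len(low) and (low[:,1].max().round(3)), B[:,2].min().round(3), robot.ik(tcp(g,T),T))
robot.goto([.45,-.25,.35],Rdown(-90)) if False else None
im,P=cloud('top'); Z=P[...,2]
m=(Z>.135)&(Z<.165)&(P[...,0]>.53)&(P[...,0]<.66)&(P[...,1]>.13)&(P[...,1]<.3)
q=P[m]; print(len(q),q.min(0).round(3),q.max(0).round(3)); save('top1',im[100:300,100:420].repeat(2,0).repeat(2,1))
E
```

```text
1 [array([ 40.,  23.,  -8.,   0., -59., -40.]), array([ 37.,  22., -10.,   0., -58., -77.]), array([  36.,   20.,  -13.,    0.,  -57., -111.])]
-1 [array([ 40.,  23.,  -8.,   0., -59., 140.]), array([ 37.,  22., -10.,   0., -58., 103.]), array([ 36.,  20., -13.,   0., -57.,  69.])]
0 [1.4 2.2 2.7]
12 [-0.9  4.2  2.6]
24 [0.9 3.6 2.5]
36 [1.8 0.6 0.7]
48 [-0.4  0.   0.1]
60 [-0.1  0.5  0.9]
72 [-0.6  0.1  1. ]
80 [ 0.5 -0.   0.7]
8.325
0 0 0.179 [  -8.96107892   26.0706286    -9.79733101  -68.64512659  -85.30896391
 -143.4337765 ]
-60 0.148 0.106 [-17.45993694  27.02913372 -21.40560269 -83.4570023  -82.62559403
 -70.47164904]
-90 0.154 0.104 [-20.78503568  34.4690271  -23.52524215 -89.3342819  -90.41606275
 -32.0033136 ]
-110 0.154 0.079 [-21.19334796  40.2505526  -22.5028912  -91.03582564 -97.02703578
  -8.56412435]
-130 0.154 0.07 [ -20.29178305   45.26464039  -19.6235755   -91.22151141 -103.47839987
   12.47478911]
-140 0.154 0.071 [ -19.502384     47.25773469  -17.64964645  -90.87686105 -106.40539843
   22.17224839]
225 [0.552 0.17  0.136] [0.572 0.248 0.16 ]
```

```bash
cat >> h.py <<'E'
S=np.diag([-1.,-1,1]); RG=Rside(90,15)@S
def Rp(phi,p=5): R=Rside(90,p)@S; return Ro.from_rotvec(R[:,2]*np.radians(-phi)).as_matrix()@R
GP=np.array([.515,.184,.2])
E
python3 - <<'E'
from h import *
for phi in(0,60,110,150): print(phi,np.round(robot.ik(tcp(GP,Rp(phi)),Rp(phi))),(Rp(phi)@Rp(0).T@np.array([0,0,1])).round(2))
for g in([*SAU,.068],[*SAU,.2],[.5125,-.2,.3]): print(robot.ik(tcp(g,RG),RG).round())
robot.move_gripper(1.)
g=np.array([*CUP,.06])
robot.goto(tcp([CUP[0],-.2,.25],RG),RG)
robot.servo_line(tcp(g-.11*RG[:,2],RG),RG,speed=.2)
print(robot.read_force().round(1))
robot.servo_line(tcp(g,RG),speed=.1)
print(robot.read_force().round(1),robot.read_t())
im,P=cloud('side'); save('side2',im[100:350,120:420].repeat(2,0).repeat(2,1))
E
```

```text
0 [ -14.   35.  -10.  -77.  -96. -134.] [ 0. -0.  1.]
60 [-14.  35. -10. -77. -96. -74.] [-0.86 -0.04  0.5 ]
110 [-14.  35. -10. -77. -96. -24.] [-0.94 -0.12 -0.33]
150 [-14.  35. -10. -77. -96.  16.] [-0.5  -0.16 -0.85]
[ -45.   53.   15.  -47. -112. -127.]
[ -46.   43.   17.  -51. -120. -136.]
[ -40.   36.   18.  -60. -121. -149.]
[-0.2 -1.   0.9]
[-0.3  0.2  0. ] 13.5833
```

View pics/side2.png

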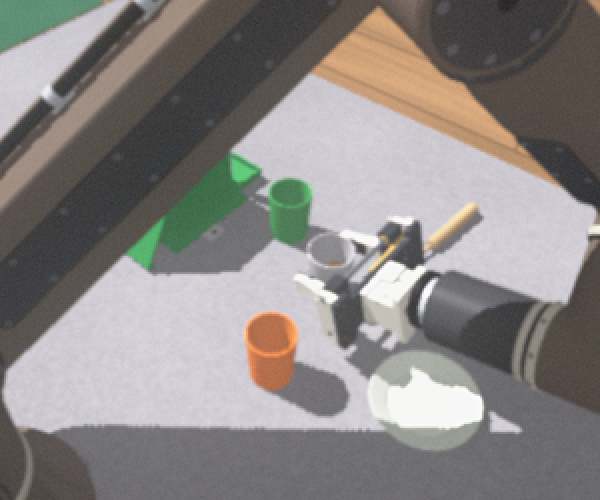

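The fingers straddle the steel cup at about (330,255) and the other objects are undisturbed. Next I grip, lift and carry the cup over the hopper.

Run:
```python
from h import *
robot.move_gripper(0.); print('grip',robot.read_grip_width(),robot.read_finger_force())
g=np.array([*CUP,.06])
robot.servo_line(tcp(g+[0,0,.2],RG),speed=.15)
print('grip',robot.read_grip_width(),robot.read_force().round(1))
robot.servo_line(tcp([.515,.184,.26],RG),Rp(0),speed=.15)
robot.servo_line(tcp(GP,Rp(0)),Rp(0),speed=.12)
print('grip',robot.read_grip_width(),robot.read_force().round(1),robot.read_t())
im,P=cloud('side'); save('side3',im[60:310,60:360].repeat(2,0).repeat(2,1))
im,P=cloud('top'); save('top3',im[100:300,100:400].repeat(2,0).repeat(2,1))
```

```text
grip 0.7221077036579896 29.925244738406036
grip 0.7214409260908039 [-0.1 -0.  -2.2]
grip 0.7188616969772702 [-0.8  0.3 -2. ] 18.1833
```

View pics/top3.png

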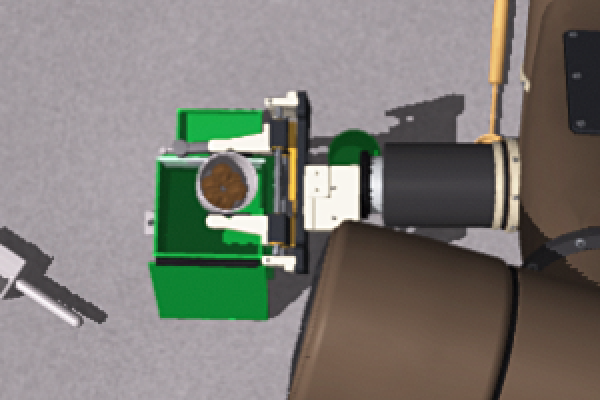

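View pics/side3.png

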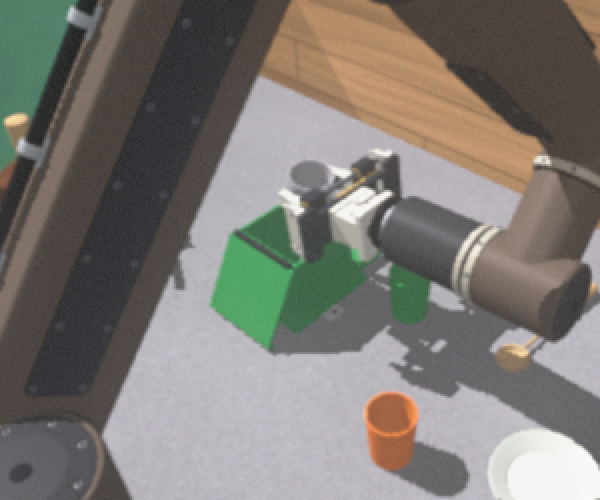

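The cup is over the hopper with its balls, and the lever lies shut along the +x wall. Tipping now.

Run:
```python
from h import *
for phi in [60]+list(range(70,151,8))+[152]:
    robot.goto(tcp(GP,Rp(phi)),Rp(phi))
    if phi>75: robot.dwell(.15)
robot.dwell(.7)
print('grip',robot.read_grip_width(),robot.read_force().round(1),robot.read_t())
for phi in(100,50,0): robot.goto(tcp(GP,Rp(phi)),Rp(phi))
robot.servo_line(tcp(GP+[0,-.02,.06],Rp(0)),speed=.2)
robot.servo_line(tcp([SAU[0]+.04,-.12,.26],RG),RG,speed=.25)
print('grip',robot.read_grip_width(),robot.read_force().round(1),robot.read_t())
im,P=cloud('top'); save('top4',im[60:330,90:450].repeat(2,0).repeat(2,1)); np.savez('top4.npz',im=im,P=P)
```

```text
grip 0.7230809050526423 [ 0.  -0.6 -1.8] 24.7417
grip 0.7656966657739164 [ 0.9  0.1 -1.7] 29.0667
```

View pics/top4.png

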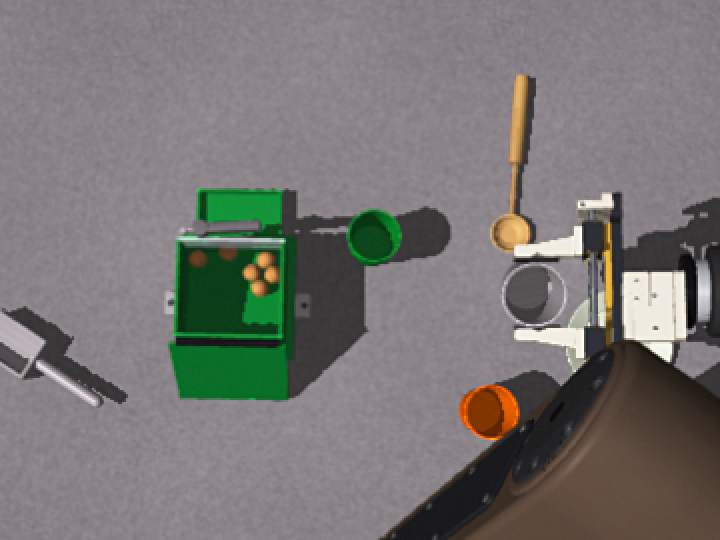

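All six balls are in the hopper and the lever is still shut. The grip width rose to 0.766, though, so the cup may have shifted in the fingers. I'll measure its pose.

Run:
```python
from h import *
print(robot.read_position().round(4),robot.read_tcp_rot().round(3).tolist(),robot.read_grip_width(),robot.read_finger_force())
G=robot.read_position()-.019*robot.read_tcp_rot()[:,2]; print('grasp',G.round(4))
P=np.load('top4.npz')['P']; 
q=P[195:228,335:378]; 
for r in range(0,33,2): print(' '.join('%4d'%(v*1000) if v==v else ' nan' for v in q[r,::2,2]))
im,P=cloud('side'); np.savez('side4.npz',im=im,P=P)
import sys
c=robot.camera_info('side'); v=np.array(c['view'])@np.r_[G,1]; f=192/np.tan(np.radians(c['vfov'])/2)
u,w=int(f*v[0]/v[2]+c['cx']),int(f*v[1]/v[2]+c['cy']); print(u,w)
save('side4',cv2.resize(im[w-75:w+75,u-90:u+90],None,fx=4,fy=4))
```

```text
[ 0.482  -0.1004  0.2551] [[0.0, 1.0, -0.001], [0.258, 0.001, 0.966], [0.966, -0.0, -0.258]] 0.7677651678757245 27.730208955472335
grasp [ 0.482  -0.1188  0.26  ]
  -1    0    2   -7  220  271  286  206  208  210  207  211  208  211  224  269  291    3    0    2    0    0
   0   -1    0    2  266  284  205  207  208  206  206  205  208  207  207  234  271  283   -2   -3    1   -1
  -3    0    0  229  278  204  203  202  203  205  206  206  208  211  208  219  245  277  288    1    0   -3
  -1    0   -1  262  206  207  205  204  204  200  201  209  210  205  209  211  233  264  291    4   -1    0
   0    0    0  279  203  201  205  201  205  204  204  206  206  204  205  208  231  256  279   -1    1   -1
  -6    3    2  279  197  198  203  201  202  200  203  204  199  203  205  211  231  257  277  285    1    1
  -1    0    0  275  199  204  202  201  200  200  203  202  204  200  207  216  235  257  277  285    1   -3
   0   -1    0  277  202  199  197  198  198  198  203  205  200  205  209  220  nan  259  276  287    0   -2
  -1    1    2  279  242  199  198  196  200  202  199  2
[... 240 characters left out ...]
51  263  277    1   -2    0   -2
  -1    0    1    2    0  275  255  244  235  233  228  232  239  248  255  264  278  280    2    1   -1   17
  -2    0   -4   -2    1    0  276  265  258  251  248  252  254  260  268  274  282    3   -2   -2   -3   17
  -4    2    4   -2    1   -6    2  275  276  270  270  270  270  278  278   -1   -3    0    4    2   18   16
   0    0   -1    1    7    0  266  266  265  267  268  270  273  273  272  277  278  276    2   -1   15   14
   0    2    6   -3    4    0  263  267  269  272  270  271   -2  275  276  276  276  273  278  282  281  283
   1   -2    1    1   -1    3  267  269  267  270  269  274  272  275  274  277  274  278  274  282  280  279
295 188
```

View pics/side4.png

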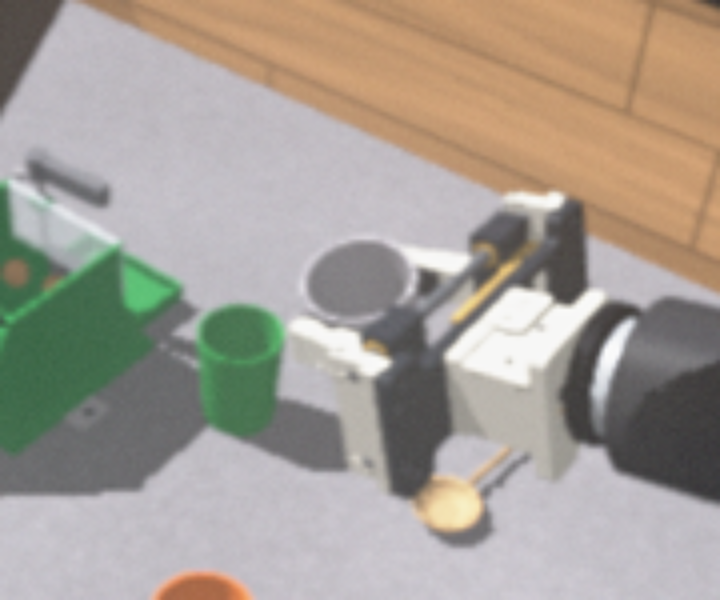

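```bash
cat > fit.py <<'E'
from h import *
from scipy.optimize import least_squares
def plane(q):
    for _ in range(6):
        A=np.c_[q[:,:2]-q[:,:2].mean(0),np.ones(len(q))]; s=np.linalg.lstsq(A,q[:,2],rcond=None)[0]
        r=q[:,2]-A@s; k=abs(r)<max(2*r.std(),.002); 
        if k.all(): break
        q=q[k]
    n=np.array([-s[0],-s[1],1]); return n/np.linalg.norm(n),q,r.std()
def cupfit(n,G):
    im,P=cloud(n); Z=P[...,2]; loc=P-G
    rho=np.hypot(loc[...,0],loc[...,1])
    fl=(rho<.021)&(loc[...,2]<-.04)&(loc[...,2]>-.075)
    print(n,'t',robot.read_t()); 
    if fl.sum()>30:
        a,q,e=plane(P[fl]); print('floor n',a.round(3),len(q),e.round(4),'c',q.mean(0).round(4))
    cup=(rho<.045)&(loc[...,2]>.008)&(loc[...,2]<.045)
    bg=cv2.dilate((Z<.05).astype(np.uint8),np.ones((3,3)))>0
    rim=cup&bg&~np.isnan(Z)&~((abs(loc[...,0])>.029)&(abs(loc[...,1])<.02))
    q=P[rim]
    if len(q)>10:
        a,q2,e=plane(q); c=least_squares(lambda p:np.hypot(*(q2[:,:2]-p[:2]).T)-p[2],[*G[:2],.033],loss='soft_l1',f_scale=.002).x
        print('rim n',a.round(3),len(q),len(q2),e.round(4),'c',c.round(4),'z',q2[:,2].mean().round(4),'yrange',q2.min(0).round(3),q2.max(0).round(3))
G=robot.read_position()-.019*robot.read_tcp_rot()[:,2]
if __name__=='__main__': cupfit('top',G); cupfit('side',G)
E
python3 fit.py
```

```text
top t 29.2167
floor n [-0.183  0.086  0.979] 205 0.0017 c [ 0.4859 -0.1217  0.2021]
rim n [-0.212  0.1    0.972] 77 71 0.0017 c [ 0.4763 -0.1172  0.0313] z 0.2831 yrange [ 0.445 -0.15   0.274] [ 0.509 -0.085  0.293]
side t 29.2667
rim n [-0.228  0.107  0.968] 46 40 0.0009 c [ 0.4776 -0.1142  0.0297] z 0.2814 yrange [ 0.454 -0.122  0.273] [ 0.508 -0.083  0.289]
```

Run:
```python
from fit import *
n=np.array([-.205,.098,.974]); n/=np.linalg.norm(n)
ax=np.cross(n,[0,0,1]); Rc=Ro.from_rotvec(ax/np.linalg.norm(ax)*np.arccos(n[2])).as_matrix()
R1=Rc@robot.read_tcp_rot(); off=np.array([.477,-.1165,.282])-.085*n-G
o=Rc@off; print('off',off.round(4),o.round(4),'toolz',R1[:,2].round(3))
g=np.array([*SAU,.006])-o
np.savez('place.npz',R1=R1,g=g)
print(g.round(4),[None if q is None else q.round() for q in(robot.ik(tcp(g,R1),R1),robot.ik(tcp(g+[0,0,.15],R1),R1))])
robot.servo_line(tcp(g+[0,0,.15],R1),R1,speed=.15)
robot.dwell(.2); print(robot.read_grip_width(),robot.read_force().round(2))
G2=robot.read_position()-.019*robot.read_tcp_rot()[:,2]
cupfit('top',G2);cupfit('side',G2)
```

```text
off [ 0.0124 -0.0057 -0.0609] [-0.0004  0.0004 -0.0624] toolz [-0.044  0.987 -0.157]
[ 0.4424 -0.2836  0.0684] [array([ -45.,   57.,   18.,  -49., -118., -139.]), array([ -46.,   46.,   19.,  -54., -127., -150.])]
0.764026448605481 [ 0.    1.01 -1.47]
top t 30.8167
floor n [-0.013  0.053  0.998] 123 0.0016 c [ 0.4441 -0.2921  0.1614]
rim n [-0.127  0.223  0.967] 18 17 0.0013 c [ 0.4408 -0.2823  0.0328] z 0.2434 yrange [ 0.451 -0.314  0.234] [ 0.47  -0.262  0.247]
side t 30.8667
rim n [-0.047 -0.014  0.999] 48 38 0.0008 c [ 0.4406 -0.2827  0.032 ] z 0.24 yrange [ 0.42  -0.315  0.237] [ 0.472 -0.25   0.242]
```

Run:
```python
from h import *
z=np.load('place.npz'); R1,g=z['R1'],z['g']
robot.servo_line(tcp(g+[.001,0,.02],R1),R1,speed=.12)
robot.servo_line(tcp(g+[.001,0,.005],R1),speed=.05); robot.dwell(.2)
f0=robot.read_force(); 
for h in np.arange(.004,-.0045,-.001):
    robot.servo_line(tcp(g+[.001,0,h],R1),speed=.02); robot.dwell(.05); f=robot.read_force()-f0
    if f[2]>1.5: break
print('h',h,f.round(2))
robot.move_gripper(1.)
robot.dwell(.2); b=R1[:,2].copy()
robot.servo_line(tcp(g+[0,0,h]-.05*b,R1),speed=.08)
robot.servo_line(tcp(g+[0,0,h+.02]-.11*b,R1),speed=.15)
robot.servo_line(tcp(g+[.0,-.1,.25],R1),speed=.25)
print(robot.read_t())
robot.goto([.25,.626,.3],Rdown(68))
print(robot.read_t())
for n in('top','side'):
    im,P=cloud(n); save(n+'5',im if n=='top' else im[60:380,100:420].repeat(2,0).repeat(2,1)[:600]); Z=P[...,2]
    m=(np.hypot(P[...,0]-SAU[0],P[...,1]-SAU[1])<.09)
    q=P[m&(Z>.075)]; c,r=cv2.minEnclosingCircle(q[:,:2].astype(np.float32)*1000); print(n,'cup rim',np.round(c,1),round(r,1),'z',np.percentile(q[:,2],[5,50,95]).round(3))
    q=P[m&(Z>.012)&(Z<.024)]; c,r=cv2.minEnclosingCircle(q[:,:2].astype(np.float32)*1000); print('saucer',np.round(c,1),round(r,1))
    m=(Z>.138)&(Z<.162)&(P[...,0]>.53)&(P[...,0]<.66)&(P[...,1]>.13)&(P[...,1]<.3)
    print('lever',P[m].min(0).round(3),P[m].max(0).round(3))
```

```text
h 0.0 [ 0.08 -1.05  3.91]
37.425
41.0
top cup rim [ 443.7 -286.6] 32.8 z [0.077 0.088 0.094]
saucer [ 441.3 -284.1] 70.0
lever [0.553 0.17  0.139] [0.572 0.248 0.161]
side cup rim [ 443.8 -285.3] 33.4 z [0.076 0.085 0.091]
saucer [ 442.1 -282.9] 69.9
lever [0.55  0.171 0.138] [0.571 0.25  0.158]
```

View pics/top5.png

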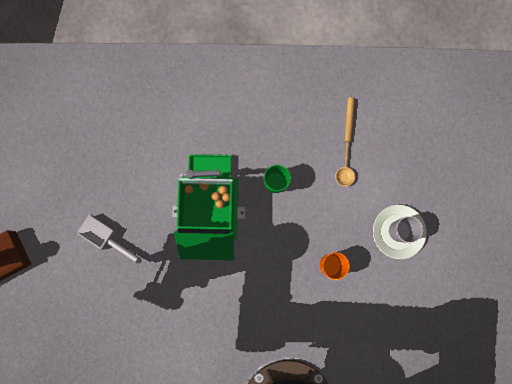

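The picture shows the cup upright at (405,230), within 4 mm of the saucer's centre. All six balls are in the hopper, the lever is shut at (205,174), and the spoon, scoop and saucer are where they started.

```bash
python3 -c "
from rig import robot
print(robot.job_done(),robot.read_t())"
```

```text
the job is handed in; nothing more can be done
the job is handed in; nothing more can be done
```

I handed the job in at about 41 s: the outlet is shut, all six balls are in the hopper, the empty cup stands upright within about 4 mm of the saucer's centre, and the spoon, scoop and saucer were not moved.

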